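# Set the fume box flap to the middle hole of its stay

### The arm

A 6-joint arm with a two-finger parallel gripper is mounted at the origin on a cart in front of the work surface, level with it; the furniture and walls round the work are solid. World frame = base frame: x ahead of the robot, y to its left, z up, the work surface at z = 0. Lengths are in m, angles in rad, forces in N, time in s.
With the tool pointing down it reaches from about 0.3 to 0.875 m from the base axis. Payload 6.4 kg.
Tool frame: the origin (TCP) lies at the very end of the fingers, on their centre line; the grasp point (between the pads) lies 19 mm behind it; z points along the fingers, y is the line along which they close (so a half turn about z gives the same grasp; the last joint's range is limited). The gripper opens to 85 mm and grips with 20 to 120 N. Pads are 22 mm wide; open, the fingers measure 114 mm over their backs; the gripper's body (76 mm by 85 mm) begins 54 mm behind the grasp point. The pads swing forward as they close: fully open they stand 13 mm farther back than shut.
Start: joints at [0.963, 0.181, 1.607, -0, 1.354, -0.206], TCP at [0.225, 0.529, 0.231] pointing down, gripper open.
Joint ranges: [-2.99, 2.99], [-0.89, 2.07], [0.3, 2.58], [-1.14, 4.28], [0, 2.63], [-3.12, 3.12]. Speed limits (rad/s): [2.57, 2.57, 3.01, 3.14, 3.14, 3.14].

### API

Orientations are given as a unit quaternion [w, x, y, z].
In Python, from bench import get_obs, optics, workorder gives the robot as it stands.
- The arm moves only by the tool jog_arm, called after "Call:" by a JSON object that holds its "method" and its "body", one argument or row to a line. Schema: {"type":"object","properties":{"ticks":{"type":"object","properties":{"x":{"type":"array","items":{"type":"number"},"minItems":1,"maxItems":10},"y":{"type":"array","items":{"type":"number"},"minItems":1,"maxItems":10},"z":{"type":"array","items":{"type":"number"},"minItems":1,"maxItems":10},"drx":{"type":"array","items":{"type":"number"},"minItems":1,"maxItems":10},"dry":{"type":"array","items":{"type":"number"},"minItems":1,"maxItems":10},"drz":{"type":"array","items":{"type":"number"},"minItems":1,"maxItems":10},"aperture":{"type":"array","items":{"type":"number"},"minItems":1,"maxItems":10}},"additionalProperties":false,"required":["x","y","z","drx","dry","drz","aperture"]},"only":{"type":"string"},"quiet":{"type":"boolean"},"lines":{"type":"string"}},"required":["ticks"],"additionalProperties":false}. ticks is an object with one list for each field, all of the same length, 1 to 10, a row being the entries at one place: x, y, z (the shift in mm), drx, dry, drz (a rotation vector in units of 0.2 rad), aperture (the opening from 0.0 (shut) to 1.0 (fully open)); each row is the pose to reach, as a shift and turn from the pose commanded when the call began, along the tool's axes at that moment; what a row does not reach only later rows make up. A row lasts 1/8 s, in which the tool goes at most 0.0625 m and 0.188 rad, less where a joint would pass 70% of its speed; a pose out of reach is approached as far as the arm can. The fingers move at their own pace and stop on an object; the grip force is fixed at half the most. Time passes only in rows, so rows that do not move let the fingers close. The tool returns the time, the measured TCP pose, the force, the opening and the grip force at its end. only (a regular expression) keeps the lines of the reply that match it, lines (a string "A,B") keeps lines A to B, and quiet returns only ok. Input that does not fit is refused with a message, and nothing moves.
- get_obs(): the state, without advancing time (a new reading comes with each control period).
- optics.camera(name): name is "side" or "top" or "wrist"; returns (picture, depth): 480x640x3 uint8, blue, green, red; 480x640 float32, m along the optical axis (not along the pixel's ray), 0 where there is no reading.
- optics.camera_params(name): a dict with "fovy" (degrees; the focal length in pixels is half the picture's height over the tangent of half this angle, whatever the lens; pixels are square), "cx", "cy" (the principal point, pixels), "view" (4x4, takes a point from world to camera coordinates). Camera axes: x right, y up, looking along -z (the intrinsics and any distortion apply to the point x, -y, -z); pixel columns grow to the right and rows downward; lengths in m; the calibration is good to about 2 mm. A picture is of the moment at which its call begins: read the wrist's pose just before it. camera_params takes no time and is no camera call; for the wrist camera it gives the pose at the moment of the call.
- workorder.hand_in(): hands the job in; it is judged then, once.
The state is a dict: "time_s": time; "q": joint angles; "dq": joint speeds; "joint_efforts": joint torques, N m; "eef_pos": TCP position; "eef_rot": TCP orientation; "wrist_force": force on the tool from outside, world axes, zero at the start; "torque": the same for the moment, N m; "opening": opening from 0.0 (shut) to 1.0 (fully open); "grasp_force": force on a finger pad.
Only numpy, scipy, OpenCV 4.12 (cv2) and the standard library are available. Lean on these libraries where they do the work, as an engineer would, in place of code of your own. Each camera call takes 0.05 s, during which the arm holds its last target. There are 200 camera calls.

### The job

The blue flap of the grey fume filter box is held shut by its steel stay bar. Take the bar by its black knob, lift it off the brass pin, push the sprung flap open with it and drop the middle one of the three small holes over the pin, feeling gently for the hole, so that the bar lies fully down and holds the flap open after you let go. Press on the pin only lightly, never driving it hard onto its stop; do not let the flap snap back, and leave the things round about where they are.

Things in the scene. Friction and masses are not known exactly. Their poses are not given: they have to be found in the camera images.
- vent_box: Fixed grey sheet-metal box, 160 (x) x 220 (y) x 85 mm high, black slots on top; origin on the desk under its centre, x axis away from the flap (the front face, x = -80 mm, is closed by the blue flap), z up. Its yaw is within 0.3 rad of the room's.
- sill_rail: Aluminium block 44 x 40 x 10 mm on the box top, axes as the box's; origin mid underside, at (-23, -50, 85) mm in the box frame. The brass pin (8 mm diameter, flat top) rises 11 mm above the block's top; sprung, it sinks up to 4 mm (3 to 12 N). It is clamped in a slot: its y is this origin's, but in x it stands within 10 mm either side of the origin, different each time, not measured.
- flap (a joint): Angle of the blue flap (205 x 73 x 5 mm) about its upright hinge: 0 shut, growing as it swings out toward the box's -x, at most 0.75. A spring pulls it shut, 3 to 5 N along the bar. With the middle hole on the pin it reads 0.285 to 0.439 (0.362 with the pin mid-slot); with the neighbour holes 0.114 to 0.264 or 0.462 to 0.621.
- flap_hinge (a point): Point on the flap's upright hinge axis at the bar's height, at (-83.5, 100, 97.5) mm in the box frame; fixed.
- stay_pivot (a point): Where the bar is jointed to the flap, at mid-thickness of the bar. With the flap shut it lies at (-98, -50, 97.5) mm in the box frame, that is (-14.5, -150) mm from flap_hinge, and it turns about flap_hinge with the flap (clockwise from above as the flap opens).
- swivel (a joint): Angle of the bar about the upright axis at stay_pivot, relative to the flap; nearly free within 0.5 either way. 0 at the start, when the bar runs along the box's +x.
- stay (a joint): Lift angle of the steel bar (26 x 5 mm) about the level axis at stay_pivot: 0 lying level (underside 95 mm above the desk), up to 0.8; it falls back by its own 0.1 kg. Along the bar from stay_pivot: a 30 mm slot centred at 75 mm (on the pin at the start), three small holes (10 mm along, 12 mm across) centred at 103, 128 (the middle one) and 153 mm, the knob at 179 mm.
- knob (a point): Centre of the black ball knob, 24 mm diameter, on a 10 mm neck on the bar; 28 mm above the bar's mid-plane and 179 mm along it from stay_pivot (125.5 mm above the desk when the bar is down). A ball: held between the fingers it lets the bar tilt and turn. Under the pull of the flap spring it may give up to about 3 mm in the fingers toward shut.
- tape_roll: Loose bystander: orange tape roll 62 x 62 x 15 mm lying flat; origin under its centre.
- white_bottle: Loose bystander: white bottle, 45 mm diameter, 83 mm tall; origin under its centre.
- eye_lens: Loose bystander: black ring lens, 30 mm diameter, 18 mm high; origin under its centre.
- solder_spool: Loose bystander: spool of solder wire with blue flanges, 54 x 48 x 41 mm, behind the box; origin under its centre.
- glue_tube: Loose bystander: white glue tube 24 x 112 x 16 mm lying right of the flap; origin under its centre.

How it is judged:
By the outcome, as a careful person would: the job done as asked, in the order asked, and still so for the second after the job is handed in, with the robot touching nothing.
It also fails if it takes over 64 s, if anything falls off the work surface, if the arm or the gripper's body presses on something with over 40 N, if the wrist force passes 120 N, or if a joint passes its speed limit or range.

## Working session

There is one attempt and no reset: what is moved stays moved. The work goes in short steps, Python scripts to look and compute and a tool call to move; the robot and the scene stay as the last step left them, time stands still between calls to the robot, and variables do not carry over. Pictures are saved under pics/ and viewed, at most 10 in all, crops included, and the job is handed in when it is done.

```bash
mkdir -p pics; ls; python3 - <<'E'
from bench import get_obs, optics
import cv2
o=get_obs();print({k:o[k] for k in('time_s','eef_pos','eef_rot','wrist_force','opening')})
for n in('top','side','wrist'):
    p=optics.camera_params(n);print(n,p)
    im,d=optics.camera(n);cv2.imwrite(f'pics/{n}0.png',im)
    import numpy as np;np.save(f'pics/{n}0.npy',d)
E
```

```text
pics
{'time_s': 0.0, 'eef_pos': array([0.22452795, 0.52876528, 0.23039591]), 'eef_rot': array([-3.53945875e-04,  1.99565939e-01,  9.79884025e-01, -7.79997908e-04]), 'wrist_force': array([0.01444657, 0.64992317, 0.50801559]), 'opening': 1.0019506076683176}
top {'fovy': 54.08357397033568, 'cx': 315.7669966358718, 'cy': 240.1916039215867, 'view': array([[ 0.00511357, -0.99983098,  0.01765989, -0.03215578],
       [ 0.9853808 ,  0.00804547,  0.17017621, -0.58017728],
       [-0.17028952,  0.01653151,  0.98525539, -1.00513602],
       [ 0.        ,  0.        ,  0.        ,  1.        ]])}
side {'fovy': 54.17629463090411, 'cx': 328.0642992481303, 'cy': 241.1142595505639, 'view': array([[ 0.95495115, -0.29672992,  0.00443294, -0.54031436],
       [ 0.17963139,  0.58986008,  0.78727228, -0.17265841],
       [-0.23622206, -0.75101028,  0.61658957, -0.99167023],
       [ 0.        ,  0.        ,  0.        ,  1.        ]])}
wrist {'fovy': 67.36082436429777, 'cx': 319.046097110174, 'cy': 247.94755793982011, 'view': array([[ 0.39079001,  0.92047826, -0.00171303, -0.57411323],
       [-0.87787184,  0.37214046, -0.30141751,  0.04045402],
       [-0.27681078,  0.11929478,  0.95349072, -0.38049825],
       [ 0.        ,  0.        ,  0.        ,  1.        ]])}
```

View pics/top0.png

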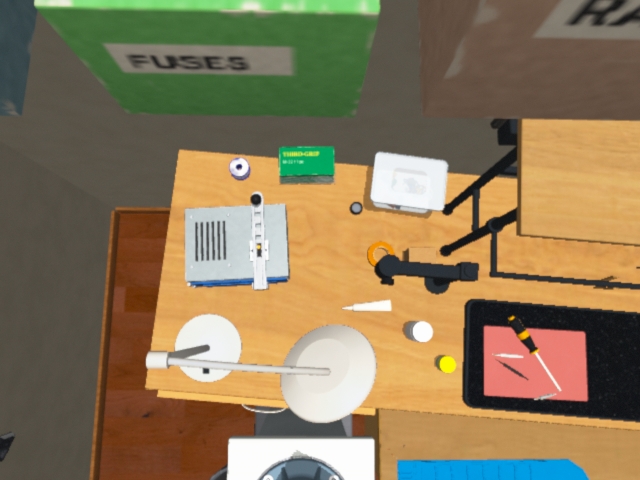

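View pics/side0.png

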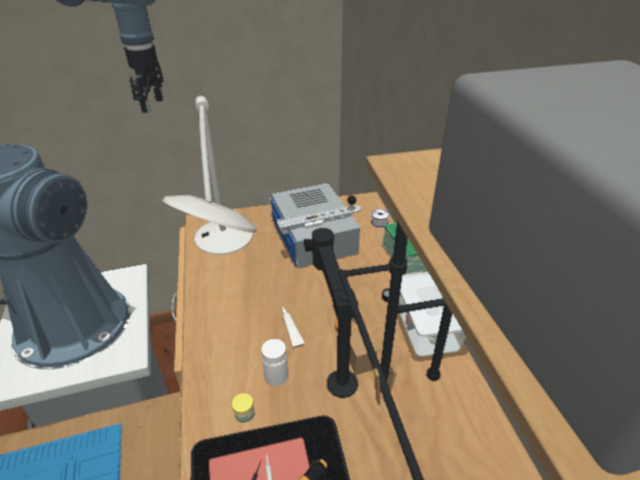

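```bash
cat > h.py <<'E'
import numpy as np, cv2
from bench import get_obs, optics
def deproj(p,u,v,z):
    f=240/np.tan(np.radians(p['fovy'])/2)
    c=np.array([(u-p['cx'])*z/f,-(v-p['cy'])*z/f,-z,1.])
    return (np.linalg.inv(p['view'])@c)[:3]
def onplane(p,u,v,h):
    a=deproj(p,u,v,1.);c=np.linalg.inv(p['view'])[:3,3]
    return c+(a-c)*(h-c[2])/(a[2]-c[2])
def proj(p,X):
    f=240/np.tan(np.radians(p['fovy'])/2)
    c=(p['view']@np.r_[X,1.])[:3]
    return np.array([p['cx']+f*c[0]/-c[2],p['cy']-f*c[1]/-c[2],-c[2]])
def cloud(p,d):
    v,u=np.mgrid[0:480,0:640];f=240/np.tan(np.radians(p['fovy'])/2)
    c=np.stack([(u-p['cx'])*d/f,-(v-p['cy'])*d/f,-d,np.ones_like(d)],-1)
    return (c@np.linalg.inv(p['view']).T)[...,:3]
def R(q):
    from scipy.spatial.transform import Rotation as S
    return S.from_quat([q[1],q[2],q[3],q[0]])
E
python3 - <<'E'
from h import *
p=optics.camera_params('top');d=np.load('pics/top0.npy');P=cloud(p,d)
for n,(u,v) in dict(knob=(256,199),tl=(187,209),tr=(287,207),br=(287,275),bl=(188,280),spool=(239,167),shelf=(570,180),green=(250,20),greenlow=(240,100),lamp=(330,370),lamp2=(157,360),card=(305,160),tray=(410,180)).items(): print(n,d[v,u],P[v,u].round(3))
s=P[190:300,175:300].reshape(-1,3);m=abs(s[:,2]-.085)<.006
print(m.sum(),s[m].mean(0),cv2.minAreaRect((s[m][:,:2]*1000).astype('f4')))
im=cv2.imread('pics/top0.png');
cv2.imwrite('pics/topc.png',cv2.resize(im[180:300,170:310],None,fx=5,fy=5,interpolation=cv2.INTER_CUBIC))
E
```

```text
knob 0.9813742 [0.652 0.098 0.135]
tl 1.0275838 [0.641 0.254 0.084]
tr 1.1178528 [0.668 0.04  0.   ]
br 1.006027 [0.498 0.033 0.085]
bl 0.9991427 [0.486 0.243 0.086]
spool 1.123887 [0.764 0.155 0.009]
shelf 0.65476555 [ 0.597 -0.375  0.465]
green 0.1953021 [0.524 0.014 0.912]
greenlow 0.26531753 [0.524 0.028 0.841]
lamp 0.7903009 [ 0.32  -0.05   0.274]
lamp2 0.6940655 [0.343 0.211 0.372]
card 1.071269 [ 0.763 -0.003  0.065]
tray 1.0459088 [ 0.712 -0.237  0.086]
6499 [0.56765844 0.15311167 0.08482027] ((558.0747680664062, 145.13108825683594), (183.58792114257812, 219.75245666503906), 3.2228927612304688)
```

View pics/topc.png

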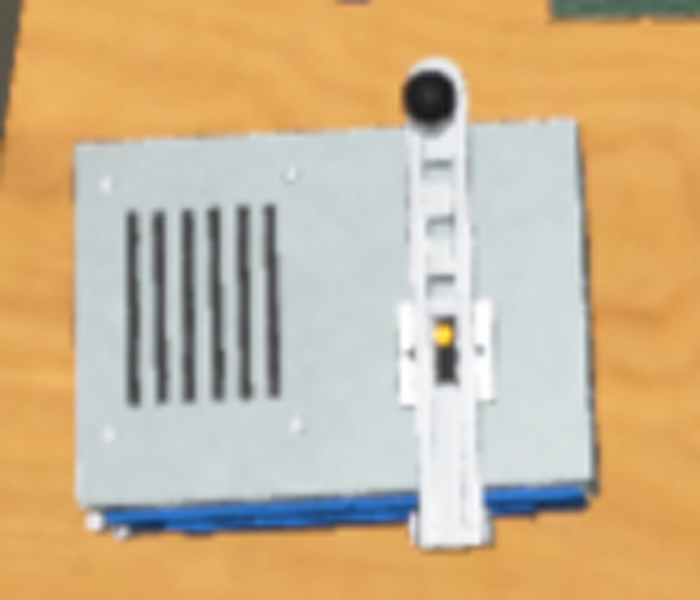

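The rows are not in the units I measure in: shifts go in mm and turns go in units of 0.2 rad. I convert before sending: -0.06 m is -60, -0.03 m is -30.

```bash
cat > fit.py <<'E'
from h import *
from scipy.optimize import least_squares
def fit(p,obs):  # obs: list of (Xbox or 'pin', u,v); params x,y,yaw,pinx
    def X(b,s):
        l=np.array([-.023+s[3],-.05,.106]) if isinstance(b,str) else np.array(b)
        c,n=np.cos(s[2]),np.sin(s[2]);return np.r_[s[0]+c*l[0]-n*l[1],s[1]+n*l[0]+c*l[1],l[2]]
    r=least_squares(lambda s:np.concatenate([proj(p,X(b,s))[:2]-[u,v] for b,u,v in obs]),[.57,.15,.05,0])
    return r.x,r.fun.reshape(-1,2).round(2)
E
python3 - <<'E'
from fit import *
o=[((.08,.11,.085),185.4,209),((.08,-.11,.085),285.4,204),((-.08,-.11,.085),288.4,278),((-.08,.11,.085),185.4,280.4),((.081,-.05,.1255),256,199.4),('pin',258.8,246.6)]
s,r=fit(optics.camera_params('top'),o);print(s.round(4),r)
E
```

```text
[0.5686 0.1442 0.0504 0.0078] [[-0.33 -0.83]
 [ 0.47  0.17]
 [ 0.05 -1.11]
 [-0.47  1.  ]
 [ 0.51  0.72]
 [-0.22  0.01]]
```

Call:
{"method": "jog_arm", "body": {
  "ticks": {"x": [0, 0, 0, 0], "y": [0, 0, 0, 0], "z": [0, -30, -60, -60], "drx": [0, 0, 0, 0], "dry": [0, 0, 0, 0], "drz": [0, 0, 0, 0], "aperture": [1, 1, 1, 1]}
}}

```text
time_s: 0.65
eef_pos: [0.2257, 0.5304, 0.2942]
eef_rot: [0.001, 0.2, 0.98, 0.002]
wrist_force: [-0.8, -0.1, 0.2]
opening: 0.997
grasp_force: 0.0
```

```bash
python3 -c "
from h import *
o=get_obs();print(o['q'],o['eef_pos'],R(o['eef_rot']).as_matrix().round(3))"
```

```text
[ 9.62758597e-01  1.34301133e-01  1.53280828e+00 -3.74082992e-06
  1.46911524e+00 -2.06303779e-01] [0.22566329 0.53043739 0.29417841] [[-0.92   0.391  0.003]
 [ 0.391  0.92   0.004]
 [-0.001  0.005 -1.   ]]
```

Scaled: -0.5 m is -500, -0.35 m is -350, -0.2 rad is -1.

Call:
{"method": "jog_arm", "body": {
  "ticks": {"x": [-60, -120, -180, -240, -300, -350, -400, -450, -500, -530], "y": [-5, -10, -15, -20, -26, -34, -70, -120, -170, -200], "z": [0, 0, 0, 0, 0, 0, 10, 20, 30, 40], "drx": [0, 0, 0, 0, 0, 0, 0, 0, 0, 0], "dry": [0, 0, 0, 0, 0, 0, 0, 0, 0, 0], "drz": [0, -0.5, -1, -1.5, -2, -2.26, -2.26, -2.26, -2.26, -2.26], "aperture": [1, 1, 1, 1, 1, 1, 1, 1, 1, 1]}
}}

```text
time_s: 1.9
eef_pos: [0.6346, 0.1359, 0.2498]
eef_rot: [-0.001, -0.025, 1.0, 0.0]
wrist_force: [0.0, 1.0, 0.2]
opening: 0.999
grasp_force: 0.0
```

```bash
python3 - <<'E'
from h import *
o=get_obs();print(o['q'].round(3),o['eef_pos'],R(o['eef_rot']).as_matrix().round(4))
E
```

```text
[ 0.028  0.33   1.387  0.     1.426 -1.592] [0.63458338 0.1358995  0.24981804] [[-9.987e-01 -5.010e-02 -1.100e-03]
 [-5.010e-02  9.987e-01  0.000e+00]
 [ 1.100e-03  1.000e-04 -1.000e+00]]
```

Call:
{"method": "jog_arm", "body": {
  "ticks": {"x": [0], "y": [0], "z": [0], "drx": [0], "dry": [0], "drz": [0], "aperture": [1]}
}}

```text
time_s: 2.02
eef_pos: [0.6345, 0.1332, 0.2481]
eef_rot: [-0.002, -0.022, 1.0, -0.001]
wrist_force: [0.1, 1.3, 0.6]
opening: 0.998
grasp_force: 0.0
```

```bash
python3 - <<'E'
from h import *
p=optics.camera_params('wrist');im,d=optics.camera('wrist');cv2.imwrite('pics/w1.png',im);np.save('pics/w1.npy',d)
import pickle;pickle.dump(p,open('pics/w1.pkl','wb'))
for X in [(.652,.098,.1255),(.5686,.1442,.085)]: print(proj(p,X))
E
```

```text
[273.81408199 258.3384125    0.28165277]
[3.36730775e+02 1.48828699e+02 2.96074273e-01]
```

View pics/w1.png

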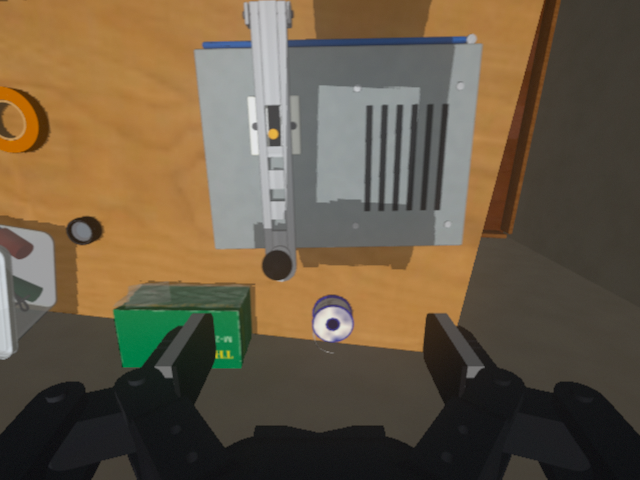

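```bash
python3 - <<'E'
from fit import *
import pickle
p=pickle.load(open('pics/w1.pkl','rb'));d=np.load('pics/w1.npy');P=cloud(p,d)
o=[((.08,.11,.085),462,244.5),((.08,-.11,.085),215.5,248),((-.08,-.11,.085),196,50),((-.08,.11,.085),480.5,45),((.081,-.05,.1255),277,264.5),('pin',273.5,133.5)]
s,r=fit(p,o);print(s.round(4),r)
for u,v in[(277,264),(273,134),(340,148),(250,230),(440,230)]:print(P[v,u].round(4))
k=P[250:280,262:294].reshape(-1,3);print(k[k[:,2]>.115].mean(0),k[:,2].max())
E
```

```text
[0.5736 0.1457 0.0604 0.0053] [[-0.27  1.24]
 [-0.36  1.41]
 [-2.25 -0.76]
 [ 2.71 -1.05]
 [ 0.14  0.51]
 [-0.07  0.  ]]
[0.653  0.1016 0.1354]
[0.5593 0.0946 0.1077]
[0.5678 0.1468 0.0858]
[0.6403 0.0724 0.0865]
[0.6332 0.2388 0.0852]
[0.65362404 0.1010463  0.13465794] 0.3919318607132934
```

Scaled: 0.088 m is 88, 0.06 m is 60.

Call:
{"method": "jog_arm", "body": {
  "ticks": {"x": [-8, -16.8, -16.8, -16.8, -16.8], "y": [-17, -34.6, -34.6, -34.6, -34.6], "z": [30, 60, 88, 88, 88], "drx": [0, 0, 0, 0, 0], "dry": [0, 0, 0, 0, 0], "drz": [0, 0, 0, 0, 0], "aperture": [0.7, 0.6, 0.6, 0.6, 0.6]}
}}

```text
time_s: 2.7
eef_pos: [0.6532, 0.1054, 0.1644]
eef_rot: [0.001, -0.026, 1.0, 0.0]
wrist_force: [0.5, 0.3, -0.3]
opening: 0.601
grasp_force: 0.0
```

```bash
python3 - <<'E'
from h import *
o=get_obs();print(o['q'].round(3),o['eef_pos'],o['wrist_force'])
p=optics.camera_params('wrist');im,d=optics.camera('wrist');cv2.imwrite('pics/w2.png',im)
print(proj(p,(.653,.0995,.1255)))
E
```

```text
[-0.019  0.428  1.432  0.     1.28  -1.642] [0.65319932 0.10540827 0.16441195] [ 0.51127754  0.26344104 -0.31279118]
[3.08979126e+02 2.79403803e+02 1.96779209e-01]
```

View pics/w2.png

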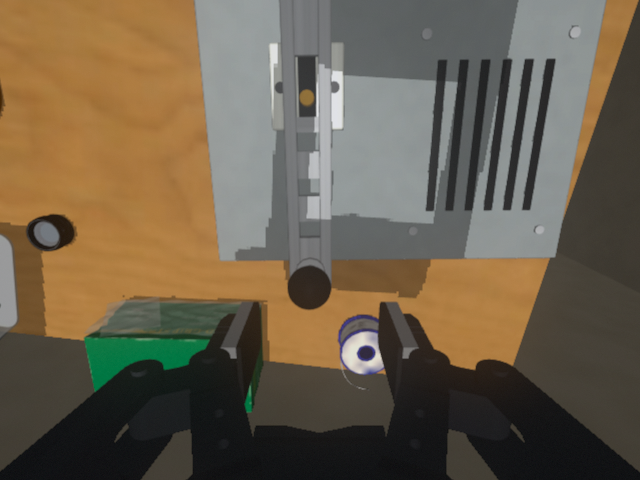

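Call:
{"method": "jog_arm", "body": {
  "ticks": {"x": [0, 0], "y": [0, 0], "z": [0, 0], "drx": [0, 0], "dry": [0, 0], "drz": [0, 0], "aperture": [0.6, 0.6]}
}}

```text
time_s: 3.0
eef_pos: [0.6534, 0.1044, 0.1644]
eef_rot: [0.001, -0.025, 1.0, -0.0]
wrist_force: [0.8, -0.4, -0.4]
opening: 0.605
grasp_force: 0.0
```

```bash
python3 - <<'E'
from h import *
o=get_obs();print(o['q'].round(3),o['eef_pos'],R(o['eef_rot']).as_matrix().round(4))
E
```

```text
[-0.021  0.428  1.432 -0.     1.28  -1.642] [0.65337898 0.10436807 0.16437323] [[-9.987e-01 -5.050e-02  1.600e-03]
 [-5.050e-02  9.987e-01 -1.000e-04]
 [-1.600e-03 -1.000e-04 -1.000e+00]]
```

Scaled: 0.0565 m is 56.5, -0.005 m is -5.

Call:
{"method": "jog_arm", "body": {
  "ticks": {"x": [-1.3, -1.3, -1.3, -1.3, -1.3, -1.3, -1.3, -1.3], "y": [-5, -5, -5, -5, -5, -5, -5, -5], "z": [20, 40, 56.5, 56.5, 56.5, 56.5, 56.5, 56.5], "drx": [0, 0, 0, 0, 0, 0, 0, 0], "dry": [0, 0, 0, 0, 0, 0, 0, 0], "drz": [0, 0, 0, 0, 0, 0, 0, 0], "aperture": [0.6, 0.6, 0.6, 0.6, 0.3, 0.0, 0.0, 0.0]}
}}

```text
time_s: 4.0
eef_pos: [0.6551, 0.0993, 0.1075]
eef_rot: [0.001, -0.025, 1.0, -0.0]
wrist_force: [1.5, 0.3, 0.8]
opening: 0.243
grasp_force: 58.6
```

```bash
cat > plan.py <<'E'
import numpy as np
from scipy.optimize import brentq
H=np.array([-83.5,100])
def piv(t): c,s=np.cos(t),np.sin(t); return H+[-14.5*c-150*s, 14.5*s-150*c]
def th(px,hole=128): return brentq(lambda t:np.hypot(*(np.array([-23+px,-50])-piv(t)))-hole,0,.75)
def row(t,f,px):
    P=piv(t);e=np.array([-23+px,-50])-P;e/=np.hypot(*e)
    k=P+e*(179*np.cos(f)-28*np.sin(f));z=179*np.sin(f)+28*np.cos(f)
    return np.array([-(k[0]-81),k[1]+50,-(z-28)])  # tool-axis shift mm from start
if __name__=='__main__':
    for px in(5,8,10):
        t=th(px);print(px,t)
        for a,f in((0,.1),(0,.2),(0,.25),(t*.25,.25),(t*.5,.23),(t*.75,.2),(t,.2),(t,.15),(t,.1),(t,.086),(t,0)):print(round(a,3),f,row(a,f,px).round(1))
E
python3 plan.py
```

```text
5 0.32676020186570887
0 0.1 [  3.7   0.  -17.7]
0 0.2 [  9.1   0.  -35. ]
0 0.25 [ 12.5   0.  -43.4]
0.082 0.25 [ 24.7  -1.4 -43.4]
0.163 0.23 [ 35.4  -2.7 -40.1]
0.245 0.2 [ 45.5  -3.7 -35. ]
0.327 0.2 [ 57.3  -4.1 -35. ]
0.327 0.15 [ 54.4  -4.4 -26.4]
0.327 0.1 [ 51.9  -4.7 -17.7]
0.327 0.086 [ 51.3  -4.7 -15.3]
0.327 0 [48.2 -5.  -0. ]
8 0.3058858721088652
0 0.1 [  3.7   0.  -17.7]
0 0.2 [  9.1   0.  -35. ]
0 0.25 [ 12.5   0.  -43.4]
0.076 0.25 [ 23.9  -1.2 -43.4]
0.153 0.23 [ 33.9  -2.3 -40.1]
0.229 0.2 [ 43.2  -3.3 -35. ]
0.306 0.2 [ 54.3  -3.7 -35. ]
0.306 0.15 [ 51.4  -4.  -26.4]
0.306 0.1 [ 48.9  -4.2 -17.7]
0.306 0.086 [ 48.3  -4.2 -15.3]
0.306 0 [45.2 -4.5 -0. ]
10 0.2920015898383335
0 0.1 [  3.7   0.  -17.7]
0 0.2 [  9.1   0.  -35. ]
0 0.25 [ 12.5   0.  -43.4]
0.073 0.25 [ 23.4  -1.1 -43.4]
0.146 0.23 [ 32.9  -2.1 -40.1]
0.219 0.2 [ 41.7  -3.  -35. ]
0.292 0.2 [ 52.3  -3.4 -35. ]
0.292 0.15 [ 49.3  -3.7 -26.4]
0.292 0.1 [ 46.8  -3.9 -17.7]
0.292 0.086 [ 46.2  -3.9 -15.3]
0.292 0 [43.2 -4.2 -0. ]
```

Scaled: -0.0434 m is -43.4, -0.035 m is -35.

Call:
{"method": "jog_arm", "body": {
  "ticks": {"x": [1, 2.5, 4, 6.5, 9, 12.5, 12.5], "y": [0, 0, 0, 0, 0, 0, 0], "z": [-6, -12, -18, -26, -35, -43.4, -43.4], "drx": [0, 0, 0, 0, 0, 0, 0], "dry": [0, 0, 0, 0, 0, 0, 0], "drz": [0, 0, 0, 0, 0, 0, 0], "aperture": [0, 0, 0, 0, 0, 0, 0]}
}}

```text
time_s: 4.88
eef_pos: [0.6417, 0.0985, 0.1509]
eef_rot: [0.0, -0.025, 1.0, -0.0]
wrist_force: [2.4, -1.4, -1.8]
opening: 0.243
grasp_force: 58.7
```

Scaled: 0.0418 m is 41.8, 0.0365 m is 36.5.

Call:
{"method": "jog_arm", "body": {
  "ticks": {"x": [6, 11.5, 16.5, 21.5, 26, 31, 36.5, 41.8, 41.8], "y": [-0.6, -1.2, -1.8, -2.3, -2.8, -3.3, -3.5, -3.7, -3.7], "z": [0, 0, 1.5, 3.3, 6, 8.4, 8.4, 8.4, 8.4], "drx": [0, 0, 0, 0, 0, 0, 0, 0, 0], "dry": [0, 0, 0, 0, 0, 0, 0, 0, 0], "drz": [0, 0, 0, 0, 0, 0, 0, 0, 0], "aperture": [0, 0, 0, 0, 0, 0, 0, 0, 0]}
}}

```text
time_s: 6.0
eef_pos: [0.6011, 0.0939, 0.1424]
eef_rot: [0.001, -0.024, 1.0, 0.001]
wrist_force: [6.2, 5.5, 0.6]
opening: 0.246
grasp_force: 58.9
```

```bash
python3 - <<'E'
from h import *
o=get_obs();print(o['eef_pos'],R(o['eef_rot']).as_matrix().round(4))
p=optics.camera_params('wrist');im,d=optics.camera('wrist');cv2.imwrite('pics/w3.png',im)
np.save('pics/w3.npy',d)
E
```

```text
[0.60108871 0.09388878 0.14243201] [[-0.9988 -0.0487  0.0026]
 [-0.0487  0.9988  0.0022]
 [-0.0027  0.0021 -1.    ]]
```

View pics/w3.png

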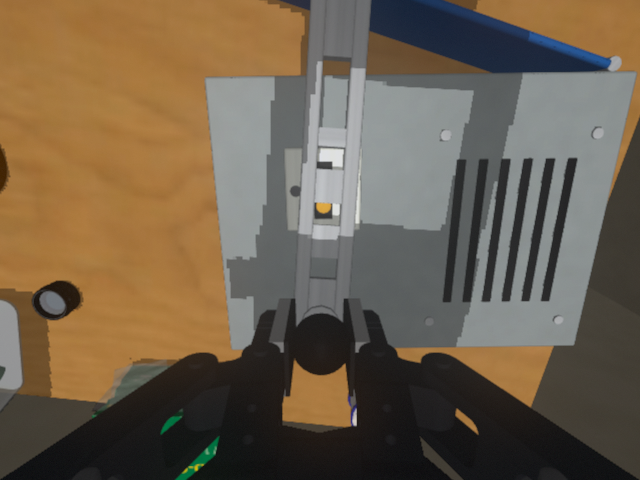

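Call:
{"method": "jog_arm", "body": {
  "ticks": {"x": [0, 0, 0], "y": [0, 0, 0], "z": [0, 0, 0], "drx": [0, 0, 0], "dry": [0, 0, 0], "drz": [0, 0, 0], "aperture": [0, 0, 0]}
}}

```text
time_s: 6.42
eef_pos: [0.6014, 0.0938, 0.1425]
eef_rot: [0.001, -0.024, 1.0, 0.001]
wrist_force: [6.9, 5.3, 1.5]
opening: 0.248
grasp_force: 58.9
```

Call:
{"method": "jog_arm", "body": {
  "ticks": {"x": [-1.5, -2.9, -4.2, -5.4, -5.4], "y": [0, -0.3, -0.4, -0.5, -0.5], "z": [4, 8.6, 13, 17.3, 17.3], "drx": [0, 0, 0, 0, 0], "dry": [0, 0, 0, 0, 0], "drz": [0, 0, 0, 0, 0], "aperture": [0, 0, 0, 0, 0]}
}}

```text
time_s: 7.05
eef_pos: [0.6068, 0.0937, 0.125]
eef_rot: [0.001, -0.024, 1.0, 0.001]
wrist_force: [6.3, 6.0, 1.5]
opening: 0.246
grasp_force: 59.0
```

```bash
python3 - <<'E'
from h import *
p=optics.camera_params('wrist');im,d=optics.camera('wrist')
cv2.imwrite('pics/w4.png',cv2.resize(im[100:380,220:440],None,fx=2,fy=2,interpolation=cv2.INTER_CUBIC))
P=cloud(p,d);np.save('pics/P4.npy',P);print(get_obs()['eef_pos'])
E
```

```text
[0.60679773 0.09368344 0.12509733]
```

View pics/w4.png

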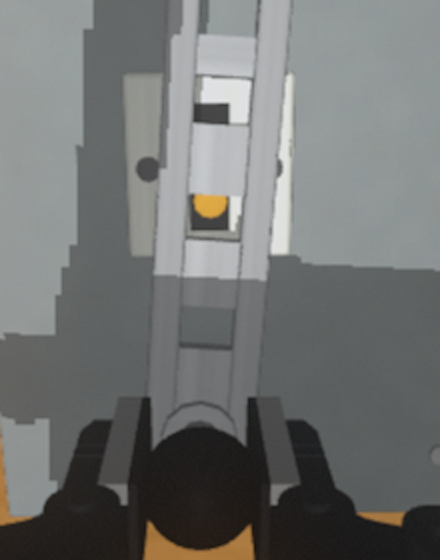

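Call:
{"method": "jog_arm", "body": {
  "ticks": {"x": [0.6, 1.2, 1.8, 2.2, 2.2], "y": [-0.3, -0.6, -1, -1, -1], "z": [0, 0, 0, 0, 0], "drx": [0, 0, 0, 0, 0], "dry": [0, 0, 0, 0, 0], "drz": [0.15, 0.3, 0.45, 0.45, 0.45], "aperture": [0, 0, 0, 0, 0]}
}}

```text
time_s: 7.72
eef_pos: [0.6038, 0.0913, 0.1246]
eef_rot: [0.0, 0.02, 1.0, -0.0]
wrist_force: [5.0, -0.2, 0.9]
opening: 0.248
grasp_force: 58.9
```

Call:
{"method": "jog_arm", "body": {
  "ticks": {"x": [-0.2, -0.4, -0.4], "y": [0, 0, 0], "z": [1, 2, 2], "drx": [0, 0, 0], "dry": [0, 0, 0], "drz": [0, 0, 0], "aperture": [0, 0, 0]}
}}

```text
time_s: 8.1
eef_pos: [0.604, 0.0914, 0.1223]
eef_rot: [-0.0, 0.02, 1.0, -0.0]
wrist_force: [4.7, -0.9, 1.0]
opening: 0.245
grasp_force: 58.9
```

Call:
{"method": "jog_arm", "body": {
  "ticks": {"x": [-0.2, -0.4, -0.4], "y": [0, 0, 0], "z": [1, 2, 2], "drx": [0, 0, 0], "dry": [0, 0, 0], "drz": [0, 0, 0], "aperture": [0, 0, 0]}
}}

```text
time_s: 8.48
eef_pos: [0.6044, 0.0915, 0.1203]
eef_rot: [-0.0, 0.02, 1.0, 0.0]
wrist_force: [3.9, -0.3, 0.5]
opening: 0.241
grasp_force: 58.9
```

Call:
{"method": "jog_arm", "body": {
  "ticks": {"x": [-0.2, -0.4, -0.4], "y": [0, 0, 0], "z": [1, 2, 2], "drx": [0, 0, 0], "dry": [0, 0, 0], "drz": [0, 0, 0], "aperture": [0, 0, 0]}
}}

```text
time_s: 8.85
eef_pos: [0.6049, 0.0915, 0.1184]
eef_rot: [-0.0, 0.02, 1.0, 0.0]
wrist_force: [3.5, -0.9, 1.9]
opening: 0.246
grasp_force: 58.9
```

Call:
{"method": "jog_arm", "body": {
  "ticks": {"x": [-0.1, -0.3, -0.3], "y": [0, 0, 0], "z": [1, 2, 2], "drx": [0, 0, 0], "dry": [0, 0, 0], "drz": [0, 0, 0], "aperture": [0, 0, 0]}
}}

```text
time_s: 9.22
eef_pos: [0.6052, 0.0914, 0.1164]
eef_rot: [-0.0, 0.02, 1.0, 0.0]
wrist_force: [4.1, -0.4, 1.2]
opening: 0.239
grasp_force: 58.9
```

```bash
python3 - <<'E'
from h import *
p=optics.camera_params('wrist');im,d=optics.camera('wrist')
cv2.imwrite('pics/w5.png',cv2.resize(im[100:380,220:440],None,fx=2,fy=2,interpolation=cv2.INTER_CUBIC))
E
```

```text
(no output)
```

View pics/w5.png

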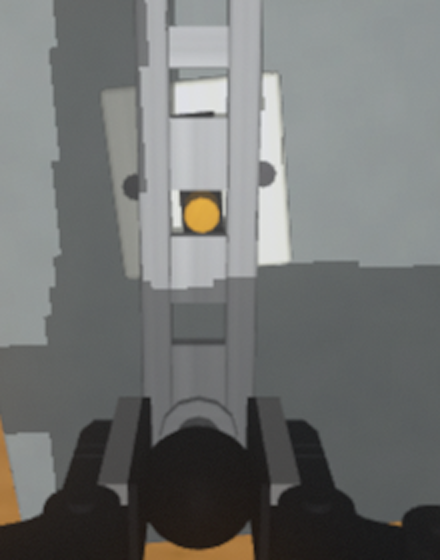

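Call:
{"method": "jog_arm", "body": {
  "ticks": {"x": [-0.3, -0.6, -0.8, -0.8], "y": [0, 0, 0, 0], "z": [1.5, 3, 4, 4], "drx": [0, 0, 0, 0], "dry": [0, 0, 0, 0], "drz": [0, 0, 0, 0], "aperture": [0, 0, 0, 0]}
}}

```text
time_s: 9.78
eef_pos: [0.6059, 0.0914, 0.1124]
eef_rot: [-0.0, 0.02, 1.0, 0.0]
wrist_force: [5.1, 0.0, 0.6]
opening: 0.248
grasp_force: 58.9
```

Call:
{"method": "jog_arm", "body": {
  "ticks": {"x": [-0.2, -0.4, -0.5, -0.5], "y": [0, 0, 0, 0], "z": [1.5, 3, 4, 4], "drx": [0, 0, 0, 0], "dry": [0, 0, 0, 0], "drz": [0, 0, 0, 0], "aperture": [0, 0, 0, 0]}
}}

```text
time_s: 10.28
eef_pos: [0.6065, 0.0914, 0.1085]
eef_rot: [-0.0, 0.02, 1.0, 0.0]
wrist_force: [5.0, -0.7, 1.3]
opening: 0.244
grasp_force: 58.9
```

Call:
{"method": "jog_arm", "body": {
  "ticks": {"x": [-0.1, -0.1, -0.1], "y": [0, 0, 0], "z": [0.7, 1.4, 1.4], "drx": [0, 0, 0], "dry": [0, 0, 0], "drz": [0, 0, 0], "aperture": [0, 0, 0]}
}}

```text
time_s: 10.65
eef_pos: [0.6067, 0.0914, 0.1072]
eef_rot: [0.0, 0.02, 1.0, -0.0]
wrist_force: [4.4, -0.9, 3.0]
opening: 0.242
grasp_force: 58.9
```

Call:
{"method": "jog_arm", "body": {
  "ticks": {"x": [-0.5, -1, -1.5, -1.5], "y": [0, 0, 0, 0], "z": [0, 0, 0, 0], "drx": [0, 0, 0, 0], "dry": [0, 0, 0, 0], "drz": [0, 0, 0, 0], "aperture": [0, 0, 0, 0]}
}}

```text
time_s: 11.15
eef_pos: [0.608, 0.0913, 0.107]
eef_rot: [-0.0, 0.02, 1.0, -0.0]
wrist_force: [4.7, -1.4, 1.9]
opening: 0.244
grasp_force: 59.0
```

Call:
{"method": "jog_arm", "body": {
  "ticks": {"x": [-0.5, -0.8, -0.8], "y": [0, 0, 0], "z": [0, 0, 0], "drx": [0, 0, 0], "dry": [0, 0, 0], "drz": [0, 0, 0], "aperture": [0, 0, 0]}
}}

```text
time_s: 11.52
eef_pos: [0.6083, 0.0913, 0.1068]
eef_rot: [-0.001, 0.02, 1.0, 0.0]
wrist_force: [0.7, -0.7, 3.8]
opening: 0.244
grasp_force: 59.0
```

Call:
{"method": "jog_arm", "body": {
  "ticks": {"x": [-0.4, -0.8, -0.8], "y": [0, 0, 0], "z": [0, 0, 0], "drx": [0, 0, 0], "dry": [0, 0, 0], "drz": [0, 0, 0], "aperture": [0, 0, 0]}
}}

```text
time_s: 11.9
eef_pos: [0.6086, 0.0914, 0.1065]
eef_rot: [-0.001, 0.02, 1.0, 0.0]
wrist_force: [-4.0, -0.4, 3.8]
opening: 0.247
grasp_force: 59.1
```

```bash
python3 - <<'E'
from h import *
p=optics.camera_params('wrist');im,d=optics.camera('wrist')
cv2.imwrite('pics/w6.png',cv2.resize(im[100:380,220:440],None,fx=2,fy=2,interpolation=cv2.INTER_CUBIC))
P=cloud(p,d)
for r in range(115,300,15): print(r,[P[r,c].round(4).tolist() for c in (298,342)])
E
```

```text
115 [[0.5249, 0.0861, 0.1002], [0.5256, 0.1033, 0.0999]]
130 [[0.5305, 0.0857, 0.0988], [0.5312, 0.1031, 0.1009]]
145 [[0.5362, 0.0854, 0.0996], [0.5369, 0.1031, 0.1006]]
160 [[0.542, 0.0852, 0.1009], [0.5427, 0.1029, 0.1013]]
175 [[0.548, 0.0848, 0.1002], [0.5488, 0.1029, 0.0997]]
190 [[0.5541, 0.0845, 0.1007], [0.5549, 0.1027, 0.1004]]
205 [[0.5604, 0.0841, 0.1004], [0.561, 0.1025, 0.101]]
220 [[0.5669, 0.0837, 0.1004], [0.5677, 0.1025, 0.0998]]
235 [[0.5739, 0.0832, 0.0987], [0.5745, 0.1024, 0.0995]]
250 [[0.5805, 0.0829, 0.0997], [0.5811, 0.1022, 0.1001]]
265 [[0.5871, 0.0826, 0.1008], [0.5884, 0.1021, 0.0991]]
280 [[0.5948, 0.0821, 0.0994], [0.5953, 0.1019, 0.1]]
295 [[0.6019, 0.0817, 0.0999], [0.6026, 0.1017, 0.1001]]
```

View pics/w6.png

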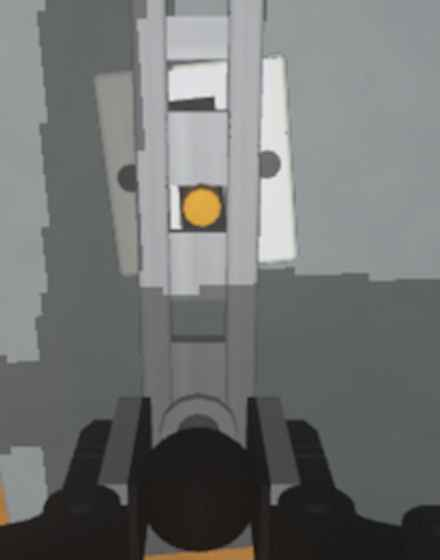

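Scaled: 0.0006 m is 0.6, -0.0004 m is -0.4.

Call:
{"method": "jog_arm", "body": {
  "ticks": {"x": [0.6, 0.6, 0.6, 0.6, 0.6, 0.6, 0.6], "y": [0, 0, 0, 0, 0, 0, 0], "z": [-0.4, -0.4, -0.4, -0.4, -0.4, -0.4, -0.4], "drx": [0, 0, 0, 0, 0, 0, 0], "dry": [0, 0, 0, 0, 0, 0, 0], "drz": [0, 0, 0, 0, 0, 0, 0], "aperture": [0, 0, 0.2, 0.3, 0.45, 0.6, 0.6]}
}}

```text
time_s: 12.82
eef_pos: [0.6094, 0.0913, 0.1076]
eef_rot: [0.0, 0.02, 1.0, 0.0]
wrist_force: [-0.3, 0.8, -0.8]
opening: 0.6
grasp_force: 0.0
```

Call:
{"method": "jog_arm", "body": {
  "ticks": {"x": [0, 0, 0, 0, 0, 0, 0], "y": [0, 0, 0, 0, 0, 0, 0], "z": [-10, -30, -60, -100, -120, -120, -120], "drx": [0, 0, 0, 0, 0, 0, 0], "dry": [0, 0, 0, 0, 0, 0, 0], "drz": [0, 0, 0, 0, 0, 0, 0], "aperture": [0.6, 0.6, 0.6, 0.6, 0.6, 0.6, 0.6]}
}}

```text
time_s: 13.7
eef_pos: [0.6083, 0.0913, 0.226]
eef_rot: [-0.001, 0.02, 1.0, 0.0]
wrist_force: [0.1, -0.9, -0.4]
opening: 0.599
grasp_force: 0.0
```

```bash
python3 - <<'E'
from h import *
p=optics.camera_params('wrist');im,d=optics.camera('wrist');cv2.imwrite('pics/w7.png',im)
E
```

```text
(no output)
```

View pics/w7.png

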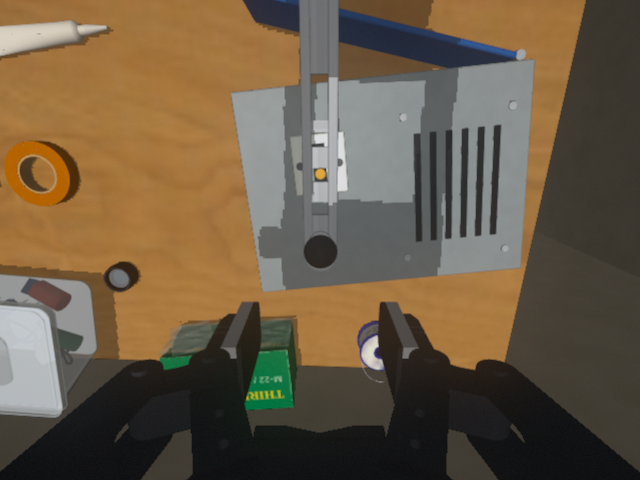

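The picture shows the flap still held open, with the pin (320,174) standing in the middle hole. The gripper is clear and the bystanders haven't moved.

```bash
python3 -c "
from bench import workorder;print(workorder.hand_in())"
```

```text
the job is handed in; nothing more can be done
None
```

The job is handed in at about 14 s on the robot's clock: the bar lies level with its middle hole over the pin, the flap stays open with the gripper clear, and the things round about looked undisturbed in the last picture; no verdict came back.

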